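# Take the red cap off a reagent flask of unknown thread hand

### The arm

A 6-joint arm with a two-finger parallel gripper is mounted at the origin on the work surface. World frame = base frame: x ahead of the robot, y to its left, z up, the work surface at z = 0. Lengths are in m, angles in rad, forces in N, time in s.
With the tool pointing down it reaches from about 0.35 to 0.85 m from the base axis. Payload 8.1 kg.
Tool frame: the origin (TCP) lies midway between the tips of the shut fingers; the grasp point (between the pads) lies 19 mm behind it; z points along the fingers, y is the line along which they close (so a half turn about z gives the same grasp; the last joint's range is limited). The gripper opens to 85 mm and grips with 20 to 120 N. Pads are 22 mm wide; open, the fingers measure 114 mm over their backs; the gripper's body (76 mm by 85 mm) begins 54 mm behind the grasp point. The pads swing forward as they close: fully open they stand 13 mm farther back than shut.
Start: joints at [1.09, 0.13, 1.488, -0, 1.523, -0.085], TCP at [0.231, 0.554, 0.231] pointing down, gripper open.
Joint ranges: [-2.96, 2.96], [-0.89, 2.26], [0.02, 2.5], [-1.34, 4.48], [0, 2.73], [-2.66, 2.66]. Speed limits (rad/s): [2.39, 2.39, 2.79, 3.14, 3.14, 3.14].

### API

Orientations are given as [roll, pitch, yaw] about the fixed x, y, z axes, in that order (R = Rz(yaw) Ry(pitch) Rx(roll)).
In Python, from bench import manip, eyes gives the robot as it stands. The module is installed in compiled form; this text tells all that it offers. Calls block until the motion is done:
- manip.move_pose(position, orientation): joint-space move of the TCP to a pose.
- manip.servo_line(position, frame=None, speed=0.15, stop_force=None): straight line of the TCP; frame=None keeps the orientation; speed is the mean speed in m/s. With stop_force (N) it stops when the force on the tool has changed by that much, and returns True; else False.
- manip.move_joints(angles): joint-space move.
- manip.open_jaws() and manip.grab(grip_force=None): open the fingers fully, or close them until they stop; grip_force is the grip in N (None keeps the last).
- manip.pause(seconds).
- manip.inverse_kinematics(position, orientation): joint angles nearest the present ones, or None.
- eyes.get_image(name): name is "side" or "top" or "wrist"; returns a dict with "frame" (384x512x3 uint8, red, green, blue), "range_z" (384x512 float32, m along the optical axis (not along the pixel's ray), 0 where there is no reading), "fx", "fy", "cx", "cy" (pixels), "dist" ([k1, k2, p1, p2, k3] as OpenCV has them; the pictures are not rectified), "xyz" and "orientation" of the camera in the world. Camera axes: x right, y down, z forward; pixel columns grow to the right and rows downward; lengths in m; the calibration is good to about 2 mm. A picture is of the moment at which its call begins.
A pose or a line that the arm cannot do raises manip.MotionError and nothing moves.
- manip.finish_job(): hands the job in; it is judged then, once.
Readings, each from a call of its own:
- manip.get_time_s(): time.
- manip.get_joint_positions(): joint angles.
- manip.get_qd(): joint speeds.
- manip.get_tau(): joint torques, N m.
- manip.get_ee_pos(): TCP position.
- manip.get_tcp_rot(): TCP orientation.
- manip.get_ft_force(): force on the tool from outside, world axes, zero at the start.
- manip.get_moment(): the same for the moment, N m.
- manip.get_opening(): opening from 0.0 (shut) to 1.0 (fully open).
- manip.get_gripper_force(): force on a finger pad.
Only numpy, scipy, OpenCV 4.12 (cv2) and the standard library are available. Lean on these libraries where they do the work, as an engineer would, in place of code of your own. Each camera call takes 0.05 s, during which the arm holds its last target. There are 200 camera calls.

### The job

Pull the reagent tray out of the white module to its stop, then unscrew the red cap from its flask: nobody knows which way it loosens, so try both ways to find its thread hand. Lift the red cap off and finish while still holding it in the gripper, upright and still, at least 3 cm higher than the top of the module, with the tray left pulled out; leave the white cap screwed on its flask and the things standing around where they are.

Things in the scene. Friction and masses are not known exactly. Their poses are not given: they have to be found in the camera images.
- module: White box-shaped reagent module, fixed, 230 mm deep (x) x 234 mm wide (y) x 165 mm high; origin at the centre of its underside on the work surface. x points into the module (away from the robot), z up. Its front, 115 mm from the origin towards -x, is closed by the blue tray front.
- tray (a joint): How far the tray is pulled out, m: 0 = closed (start), 0.16 = fully out at its stop. It slides level along the module's -x with about 2 N of friction and stays where it is left. It carries two identical white flasks, 74 mm square, fixed side by side 116 mm apart along y, hidden while the tray is closed. Fully out, their axes stand 70 mm in front of the module's front face.
- tray_front (a point): Middle of the top edge of the blue tray front panel (230 mm wide, 15 mm thick), 153 mm above the work surface. Axes as the module's. The flask axes lie 82 mm behind it (+x), 58 mm to either side.
- tray_handle (a point): Middle of the round steel bar handle, 10 mm thick, 110 mm long along the module's y, 48 mm out from the tray front, 140 mm above the work surface (25 mm below the module's top). Axes as the module's; moves with the tray. Gripper pointing down: pinch the bar across, one finger between bar and panel; open the fingers no wider than about 45 mm there.
- cap_red: Red round ribbed screw cap, 47 mm diameter, 40 mm high, about 60 g, a loose part on one of the two flasks (left or right varies). Origin at the centre of its underside, z up, black stripe on top from the middle towards its -x. Seated: underside 107 mm, top 147 mm above the work surface. Screwed home, its x is parallel to the module's x. Its axis is 125 mm behind the handle, 58 mm to one side.
- red_grip (a point): Point on the red cap's axis, 27 mm above its underside, where to grip (30 N is enough). Loosening way (clockwise or anticlockwise, hidden, varies): it turns almost freely, without rising, to a stop at about 95 degrees, and lifts straight off from 77 degrees up to that stop. Wrong way: it stops dead within 15 degrees. Moments over 0.4 N m mean a stop.
- cap_white: White cap of the same make and size, on the other flask; its thread hand is the reverse of the red one. To be left alone.
- tube_rack: Bystander: aluminium rack with red-capped blood tubes, 160 x 70 mm, 110 mm high, loose, origin under its centre.
- saline: Bystander: clear glass bottle, 66 mm diameter, 165 mm high, loose, origin under its centre.
- dropper: Bystander: small amber bottle with red cap, 38 mm diameter, 75 mm high, loose, origin under its centre.
- stamp_pad: Bystander: dark blue stamp pad, 75 x 100 x 20 mm, loose, origin under its centre.

How it is judged:
By the outcome, as a careful person would: the job done as asked, in the order asked, and still so for the second after the job is handed in, while the arm keeps its last pose, push and grip.
It also fails if it takes over 64 s, if anything falls off the work surface, if the arm or the gripper's body presses on something with over 40 N, if the wrist force passes 120 N, or if a joint passes its speed limit or range.

## Working session

There is one attempt and no reset: what is moved stays moved. The work goes in short steps, each a Python script; the robot and the scene stay as the last script left them, time stands still between calls to the robot, and variables do not carry over. Pictures are saved under pics/ and viewed, at most 10 in all, crops included, and the job is handed in when it is done.

```bash
mkdir -p pics; cat > h.py <<'E'
import numpy as np, cv2
from bench import manip, eyes
from scipy.spatial.transform import Rotation as R
def cam(n):
    d=eyes.get_image(n); d['R']=R.from_euler('xyz',d['orientation']).as_matrix()
    d['K']=np.array([[d['fx'],0,d['cx']],[0,d['fy'],d['cy']],[0,0,1.]]); return d
def rays(d,uv):
    p=cv2.undistortPoints(np.array(uv,float).reshape(-1,1,2),d['K'],np.array(d['dist'],float)).reshape(-1,2)
    return np.c_[p,np.ones(len(p))]
def onplane(d,uv,z):
    r=rays(d,uv)@d['R'].T; c=np.array(d['xyz']); return c+r*((z-c[2])/r[:,2])[:,None]
def cloud(d):
    v,u=np.mgrid[0:384,0:512]; r=rays(d,np.c_[u.ravel(),v.ravel()])
    return ((r*d['range_z'].reshape(-1,1))@d['R'].T+np.array(d['xyz'])).reshape(384,512,3)
def save(d,n): cv2.imwrite('pics/'+n,d['frame'][:,:,::-1])
E
python3 - <<'E'
from h import *
a=cam('top');b=cam('side')
for d in(a,b):print(d['xyz'],d['orientation'],d['fx'])
cv2.imwrite('pics/a.png',cv2.resize(np.vstack([a['frame'],b['frame']])[:,:,::-1],(400,600),interpolation=cv2.INTER_AREA))
save(a,'top.png');save(b,'side.png')
for d in (a,b):
    P=cloud(d);hsv=cv2.cvtColor(d['frame'],cv2.COLOR_RGB2HSV)
    m=(abs(hsv[...,0].astype(int)-112)<14)&(hsv[...,1]>100)&(hsv[...,2]>60)
    n,l,s,c=cv2.connectedComponentsWithStats(m.astype('uint8'))
    for i in range(1,n):
        if s[i,4]>60:
            q=P[(l==i)&(d['range_z']>0)]
            print(s[i],c[i],np.percentile(q,[2,50,98],axis=0).round(3).tolist() if len(q) else 0)
E
```

```text
[ 4.45501170e-01 -2.65463458e-04  1.22501139e+00] [-2.97862413e+00  1.04785769e-03 -1.54460549e+00] 461.04143391638945
[ 0.47610003 -0.54379363  0.80383667] [-2.43629332  0.0153046  -0.25896964] 406.50585983860617
[256 163  24  11 233] [268.06866953 168.03433476] [[0.682, -0.053, 0.034], [0.683, -0.026, 0.095], [0.684, 0.003, 0.152]]
[284 164  36  11 360] [301.5        169.08333333] [[0.68, -0.154, 0.037], [0.682, -0.109, 0.096], [0.683, -0.066, 0.152]]
[324 165  24  11 203] [333.66502463 169.9408867 ] [[0.68, -0.214, 0.034], [0.681, -0.189, 0.104], [0.682, -0.161, 0.152]]
[235  70  33  13 132] [251.28030303  76.21212121] [[0.687, 0.55, 0.012], [0.742, 0.562, 0.021], [0.799, 0.574, 0.029]]
[289 178   9  21 100] [291.93 190.69] [[0.684, -0.048, 0.092], [0.685, -0.019, 0.132], [0.685, -0.004, 0.151]]
[287 200  27  38 554] [298.69133574 219.95848375] [[0.683, -0.138, 0.026], [0.684, -0.075, 0.093], [0.685, -0.009, 0.149]]
[299 237  26  56 654] [313.35779817 260.68960245] [[0.682, -0.213, 0.023], [0.683, -0.175, 0.08], [0.684, -0.108, 0.146]]
```

View pics/top.png

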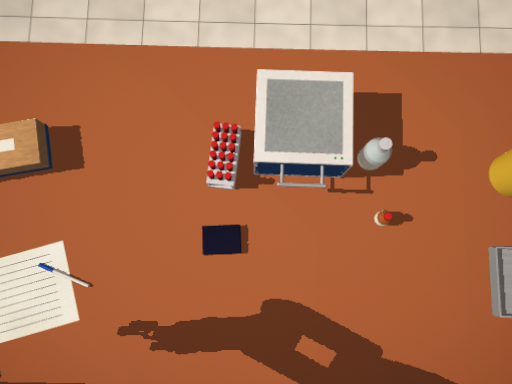

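View pics/side.png

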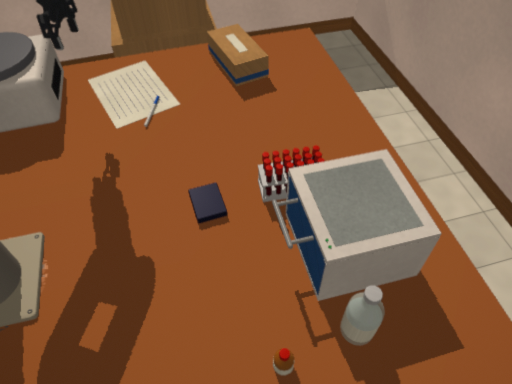

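The top view shows the module at about (304,115), its handle bar at (302,185), the rack at (225,155), the saline at (375,152) and the dropper at (385,218). The side view agrees: blue front facing the robot, saline to the right, rack to the left.

```bash
python3 - <<'E'
from h import *
a=cam('top');b=cam('side')
for d in(a,b):
    P=cloud(d);ok=d['range_z']>0
    X,Y,Z=P[...,0],P[...,1],P[...,2]
    t=ok&(abs(Z-.165)<.006)&(X>.6)&(X<1)&(Y<.1)&(Y>-.3)
    q=P[t][:,:2].astype('float32'); print('top',cv2.minAreaRect(q),np.median(P[t][:,2]))
    hm=ok&(abs(Z-.142)<.012)&(X>.6)&(X<.665)&(Y<.1)&(Y>-.3)
    q=P[hm];print('handle',len(q),np.percentile(q,[3,50,97],axis=0).round(4).tolist())
    bar=q[(abs(q[:,0]-np.median(q[:,0]))<.008)]
    print('fit',np.polyfit(bar[:,1],bar[:,0],1),bar[:,1].min(),bar[:,1].max(),bar.mean(0))
    v,u=np.where(hm);print(u.min(),u.max(),v.min(),v.max())
print(manip.get_tcp_rot(),manip.get_time_s())
for p in ([.6,-.1,.25],[.61,-.1,.121],[.45,-.1,.121],[.599,-.163,.12],[.599,-.047,.12]):
  for y in (-1.585,1.557,0,3.14): print(p,y,manip.inverse_kinematics(p,[np.pi,0,y]))
E
```

```text
top ((0.797320544719696, -0.14477549493312836), (0.31118741631507874, 0.2338096797466278), 89.41603088378906) 0.16617180788703956
handle 272 [[0.6291, -0.1579, 0.1391], [0.6347, -0.1041, 0.1442], [0.6619, -0.0497, 0.1483]]
fit [0.00740426 0.63426953] -0.16361601174413892 -0.04476665281575838 [ 0.63350266 -0.10357066  0.14440527]
276 326 172 187
top ((0.7984181642532349, -0.14394183456897736), (0.31306812167167664, 0.23119735717773438), 89.52906799316406) 0.16586832967907889
handle 357 [[0.6308, -0.1605, 0.1397], [0.6367, -0.1136, 0.1442], [0.6626, -0.0527, 0.1468]]
fit [0.00855391 0.63641129] -0.16348883189406133 -0.04640521297896144 [ 0.63548075 -0.10878487  0.14411924]
272 304 199 248
[-3.14039432e+00 -8.56845214e-05  2.74576121e+00] 0.2
[0.6, -0.1, 0.25] -1.585 None
[0.6, -0.1, 0.25] 1.557 [-0.24942067  0.145539    1.43773076  0.          1.55832289 -0.23562434]
[0.6, -0.1, 0.25] 0 [-2.49420670e-01  1.45539004e-01  1.43773076e+00 -4.44089210e-16
  1.55832289e+00  1.32137566e+00]
[0.6, -0.1, 0.25] 3.14 [-0.24942067  0.145539    1.43773076  0.          1.55832289 -1.81862434]
[0.61,
[... 717 characters left out ...]
2] -1.585 None
[0.599, -0.163, 0.12] 1.557 [-0.34825736  0.26096568  1.54700877  0.          1.33361821 -0.33446103]
[0.599, -0.163, 0.12] 0 [-3.48257361e-01  2.60965680e-01  1.54700877e+00 -4.44089210e-16
  1.33361821e+00  1.22253897e+00]
[0.599, -0.163, 0.12] 3.14 [-0.34825736  0.26096568  1.54700877  0.          1.33361821 -1.91746103]
[0.599, -0.047, 0.12] -1.585 None
[0.599, -0.047, 0.12] 1.557 [-0.16362102  0.20972329  1.60668882  0.          1.32518055 -0.1498247 ]
[0.599, -0.047, 0.12] 0 [-1.63621023e-01  2.09723289e-01  1.60668882e+00 -4.44089210e-16
  1.32518055e+00  1.40717530e+00]
[0.599, -0.047, 0.12] 3.14 [-0.16362102  0.20972329  1.60668882  0.          1.32518055 -1.7328247 ]
```

```bash
python3 - <<'E'
from h import *
yaw=-.011; o=[np.pi,0,np.pi/2+yaw]; ex=np.array([np.cos(yaw),np.sin(yaw),0])
bar=np.array([.6345,-.1045,.121])
p=bar-.025*ex
manip.move_pose(p+[0,0,.12],o)
print('stop',manip.servo_line(p,stop_force=12,speed=.08))
manip.grab(30); print(manip.get_opening(),manip.get_gripper_force(),manip.get_ft_force(),manip.get_ee_pos())
e=manip.get_ee_pos()
d=cam('top');save(d,'t2.png')
if manip.get_opening()>.03 and e[2]<.13:
    print(manip.servo_line(bar-.15*ex,speed=.1), manip.get_ft_force())
    print(manip.servo_line(bar-.168*ex,speed=.03,stop_force=15), manip.get_ee_pos(), manip.get_ft_force(),manip.get_opening())
d=cam('top');save(d,'t3.png'); print(manip.get_time_s())
E
```

```text
stop False
0.10485269750853587 29.289312064647675 [-0.73556433 -0.51968187  5.92742529] [ 0.60961858 -0.10430023  0.12145059]
False [-1.67881859  0.33526894 10.29572174]
True [ 0.47466698 -0.10285628  0.12152642] [ 3.54830819 -0.60747316 -0.52059152] 0.10409577788877035
7.15
```

View pics/t3.png

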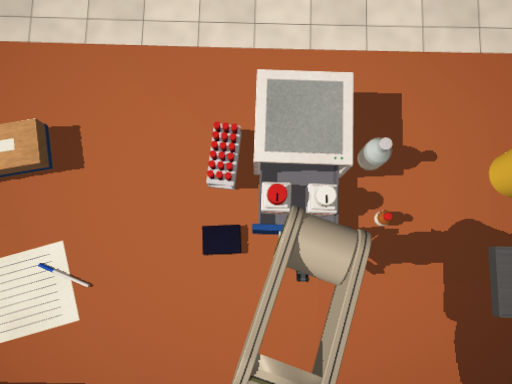

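The tray is out at its stop, with the red cap on the left at (277,194) and the white one at (322,197). Opening the jaws may push the panel in a little, so I'll hook the bar back out to the stop before leaving.

```bash
python3 - <<'E'
from h import *
yaw=-.011; o=[np.pi,0,np.pi/2+yaw]; ex=np.array([np.cos(yaw),np.sin(yaw),0])
manip.open_jaws(); print(manip.get_ft_force())
e=manip.get_ee_pos(); manip.servo_line(e-.02*ex-[0,0,.010],speed=.08)
e=manip.get_ee_pos(); s=manip.servo_line(e-.035*ex,speed=.04,stop_force=12); e=manip.get_ee_pos(); print(s,e,manip.get_ft_force())
manip.servo_line(e+.008*ex,speed=.05); e=manip.get_ee_pos()
manip.servo_line(e+[0,0,.13],speed=.15); manip.move_pose([.42,-.0,.28],o)
d=cam('top');s=cam('side');save(d,'t4.png');save(s,'s4.png')
for c in (d,s):
    P=cloud(c);h=cv2.cvtColor(c['frame'],cv2.COLOR_RGB2HSV)
    near=(abs(P[...,0]-.6)<.05)&(abs(P[...,1]+.045)<.05)
    m=((h[...,0]<8)|(h[...,0]>172))&(h[...,1]>170)&near&(P[...,2]>.142)&(P[...,2]<.155)
    q=P[m];r=cv2.minEnclosingCircle(q[:,:2].astype('float32'));print('red',m.sum(),r,np.median(q[:,2]))
    v,u=np.where(m); print(onplane(c,[[(u.min()+u.max())/2,(v.min()+v.max())/2]],.147))
    b=(abs(P[...,2]-.140)<.012)&(P[...,0]>.44)&(P[...,0]<.5)&(P[...,1]<-.04)&(P[...,1]>-.17)
    b&=c['range_z']>0
    if b.sum(): print('bar',b.sum(),np.median(P[b],0))
    f=(abs(h[...,0].astype(int)-112)<14)&(h[...,1]>100)&(abs(P[...,2]-.152)<.006)&(P[...,0]<.6)&(P[...,0]>.45)
    if f.sum(): print('front',f.sum(),P[f].min(0),P[f].max(0))
print(manip.get_time_s())
E
```

```text
[-1.52418472  0.7205899  -1.18258787]
True [ 0.4370005  -0.10268095  0.11274538] [ 4.88334579 -0.37924285  0.41769878]
red 287 ((0.6101504564285278, -0.04763317480683327), 0.023972781375050545) 0.14728249515944114
[[ 0.61092166 -0.04716195  0.147     ]]
bar 183 [ 0.47788296 -0.13100151  0.14395473]
front 627 [ 0.5209045  -0.21805536  0.14601076] [0.53745885 0.00759406 0.15781872]
red 331 ((0.6133346557617188, -0.0456698052585125), 0.02468513883650303) 0.1475736922891513
[[ 0.61259383 -0.04899267  0.147     ]]
bar 354 [ 0.47720907 -0.11178369  0.1441379 ]
front 785 [ 0.52232812 -0.21873621  0.14612035] [0.53888268 0.01135178 0.15776892]
10.8417
```

View pics/t4.png

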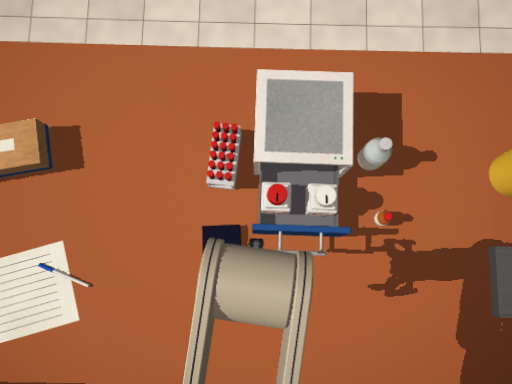

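Tray still out (bar at (302,254)), both caps visible. The cap measures x≈0.611 in both views, against about 0.602 from the handle offset, so I'll check it with the wrist camera from above.

```bash
python3 - <<'E'
from h import *
yaw=-.011; o=[np.pi,0,np.pi/2+yaw]
manip.move_pose([.585,-.046,.27],o)
w=cam('wrist');print(w['xyz'],w['orientation']);save(w,'w5.png')
for n,c in (('w',w),('s',cam('side'))):
    P=cloud(c);h=cv2.cvtColor(c['frame'],cv2.COLOR_RGB2HSV)
    ok=(c['range_z']>0)&(P[...,2]>.138)&(P[...,2]<.153)
    m=((h[...,0]<8)|(h[...,0]>172))&(h[...,1]>150)&ok&(abs(P[...,1]+.045)<.06)&(abs(P[...,0]-.6)<.06)
    if not m.sum(): continue
    q=P[m];print(n,m.sum(),cv2.minEnclosingCircle(q[:,:2].astype('float32')),np.percentile(q,[1,50,99],axis=0).round(4).tolist())
    wh=ok&(h[...,1]<60)&(h[...,2]>150)&(abs(P[...,1]+.16)<.035)&(abs(P[...,0]-.61)<.04)
    if wh.sum(): print('white',wh.sum(),cv2.minEnclosingCircle(P[wh][:,:2].astype('float32')))
    v,u=np.where(m);(cu,cv),r=cv2.minEnclosingCircle(np.c_[u,v].astype('float32'));print((cu,cv),r,onplane(c,[[cu,cv]],.147))
    b=(h[...,0]>100)&(h[...,0]<125)&(h[...,1]>100)&(abs(P[...,2]-.152)<.006)&(P[...,0]<.6)
    if b.sum(): print('front',np.percentile(P[b],[2,50,98],axis=0).round(4).tolist())
print(manip.get_time_s(),manip.get_ee_pos())
E
```

```text
[0.58571833 0.02886906 0.41140966] [ 2.85119108  0.00310951 -0.01239975]
w 1882 ((0.612276554107666, -0.04439535737037659), 0.024288171902298927) [[0.5903, -0.0656, 0.1398], [0.6125, -0.0417, 0.147], [0.6332, -0.0215, 0.1485]]
white 1423 ((0.6107438206672668, -0.1592358648777008), 0.02419454976916313)
(286.3876953125, 185.92245483398438) 25.520065307617188 [[ 0.6118428  -0.04245836  0.147     ]]
front [[0.5233, -0.1972, 0.1478], [0.5314, -0.0761, 0.1534], [0.5385, 0.0106, 0.1548]]
s 362 ((0.6132459044456482, -0.04628332331776619), 0.02441406436264515) [[0.5906, -0.0693, 0.1393], [0.6127, -0.0505, 0.1475], [0.6345, -0.0266, 0.1507]]
white 394 ((0.6117656230926514, -0.16204583644866943), 0.0238858200609684)
(262.8559265136719, 202.66949462890625) 11.459442138671875 [[ 0.61184515 -0.05058761  0.147     ]]
front [[0.5232, -0.2175, 0.1487], [0.5304, -0.1225, 0.1538], [0.5379, 0.0037, 0.1562]]
11.6667 [ 0.58432733 -0.04610637  0.27028386]
```

View pics/w5.png

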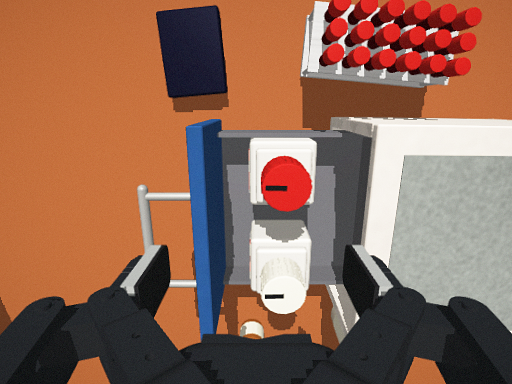

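Three views agree on the cap at (0.612,-0.0455), with its top at 0.147 and 82 mm behind the panel. In the wrist picture it sits at (286,184) with the stripe towards -x. Gripping it and trying both ways.

```bash
cat > turn.py <<'E'
from h import *
def turn(q0,a_from,a_to,step=np.radians(4),lim=.4,m0=0):
    """turn joint 6 from a_from to a_to (rad from q0); returns angle reached, stopped"""
    a=a_from;s=np.sign(a_to-a_from);log=[]
    while abs(a_to-a)>1e-6:
        a+=s*min(step,abs(a_to-a)); q=q0.copy();q[5]+=a;manip.move_joints(q)
        m=manip.get_moment()[2]-m0;log.append((round(np.degrees(a)),round(m,2)))
        if abs(m)>lim: print(log);return a,True
    print(log);return a,False
E
python3 - <<'E'
from turn import *
yaw=-.011; o=[np.pi,0,np.pi/2+yaw]
manip.move_pose([.612,-.0457,.20],o)
print(manip.servo_line([.612,-.0457,.111],speed=.08,stop_force=12),manip.get_ee_pos())
manip.grab(40);print(manip.get_opening(),manip.get_ft_force(),manip.get_moment())
q0=np.array(manip.get_joint_positions());m0=manip.get_moment()[2]
np.save('q0.npy',np.r_[q0,m0])
a,st=turn(q0,0,np.radians(20),m0=m0); print(np.degrees(a),st,manip.get_time_s())
if st: 
    a,_=turn(q0,a,0,m0=m0,lim=9)
    a,st=turn(q0,0,-np.radians(20),m0=m0); print(np.degrees(a),st)
print(manip.get_joint_positions()-q0,manip.get_moment(),manip.get_ft_force(),manip.get_time_s())
E
```

```text
False [ 0.61256758 -0.04578145  0.11184565]
0.5410023762852432 [0.23022347 0.11580834 2.99894288] [ 0.00439664  0.03640405 -0.00736499]
[(4, np.float64(0.03)), (8, np.float64(0.0)), (12, np.float64(0.02)), (16, np.float64(0.12)), (20, np.float64(0.13))]
20.0 False 15.025
[ 3.18157961e-04 -1.69198631e-05 -8.95966377e-04  6.46942443e-04
 -1.61158237e-03  3.46375979e-01] [ 0.2368518  -1.19877015  0.12573828] [ 7.32035542  1.46306594 -1.43927907] 15.025
```

```bash
python3 - <<'E'
from turn import *
z=np.load('q0.npy');q0,m0=z[:6],z[6]
a,st=turn(q0,np.radians(20),np.radians(100),m0=m0,step=np.radians(5)); print(np.degrees(a),st)
print(np.degrees((manip.get_joint_positions()-q0)[5]),manip.get_moment(),manip.get_ft_force(),manip.get_opening(),manip.get_time_s())
w=cam('wrist');save(w,'w6.png')
E
```

```text
[(25, np.float64(0.29)), (30, np.float64(0.22)), (35, np.float64(-0.08)), (40, np.float64(0.16)), (45, np.float64(0.18)), (50, np.float64(-0.03)), (55, np.float64(-0.02)), (60, np.float64(0.08)), (65, np.float64(-0.07)), (70, np.float64(-0.11)), (75, np.float64(-0.03)), (80, np.float64(-0.01)), (85, np.float64(0.02)), (90, np.float64(0.05)), (95, np.float64(0.07)), (100, np.float64(0.17))]
99.99999999999994 False
99.85284084223807 [-0.55665971 -1.35403795  0.16202463] [ 7.47850755 -3.02980564 -0.82219782] 0.5380536512492243 19.025
```

View pics/w6.png

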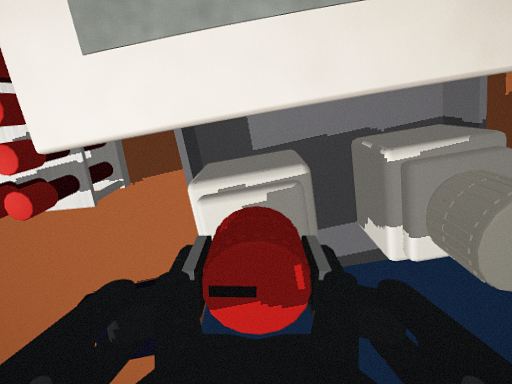

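The stripe still points left in the gripper's view, near (232,292), so the cap has turned the full ~100° with the gripper and without meeting a stop. This is the loosening way. Backing off slightly and lifting.

```bash
python3 - <<'E'
from turn import *
z=np.load('q0.npy');q0,m0=z[:6],z[6]
turn(q0,np.radians(100),np.radians(92),m0=m0,lim=9)
e=manip.get_ee_pos();f0=manip.get_ft_force()
s=manip.servo_line(e+[0,0,.03],speed=.04,stop_force=15);print(s,manip.get_ee_pos()-e,manip.get_ft_force()-f0,manip.get_opening())
if not s:
    manip.servo_line(e+[0,0,.15],speed=.1);manip.pause(.5)
    print(manip.get_ee_pos(),manip.get_tcp_rot(),manip.get_opening(),manip.get_ft_force())
d=cam('top');w=cam('side')
cv2.imwrite('pics/f7.png',np.hstack([d['frame'][80:300,150:430],w['frame'][80:300,170:450]])[:,:,::-1]);print(manip.get_time_s())
E
```

```text
[(96, np.float64(0.1)), (92, np.float64(0.01))]
False [-2.38400394e-04  6.38725073e-05  2.96976437e-02] [-5.28431889  0.69063184 -0.92055184] 0.5445139676427735
[ 0.61316492 -0.04606874  0.26221016] [ 3.14148528e+00 -1.09878040e-03 -4.58387097e-02] 0.53812275369273 [ 0.22568239 -0.53978038 -0.23837   ]
22.4417
```

View pics/f7.png

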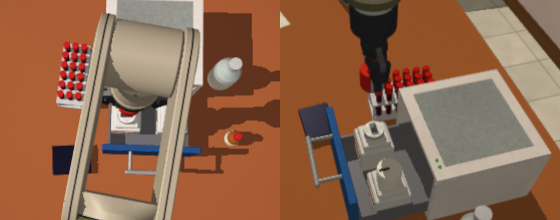

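The cap is off and in the gripper (side crop, about (367,75)), the red flask's bare neck shows, and the white cap is still on. Last check is the tray position, then I'll hand it in.

```bash
python3 - <<'E'
from h import *
c=cam('side');P=cloud(c);h=cv2.cvtColor(c['frame'],cv2.COLOR_RGB2HSV);ok=c['range_z']>0
b=ok&(h[...,0]>100)&(h[...,0]<125)&(h[...,1]>100)&(abs(P[...,2]-.152)<.006)&(P[...,0]<.6)&(P[...,0]>.45)
x=np.percentile(P[b],[2,50,98],axis=0);print('front',x.round(4).tolist())
m=ok&((h[...,0]<8)|(h[...,0]>172))&(h[...,1]>150)&(P[...,2]>.2)&(abs(P[...,1]+.045)<.05)&(abs(P[...,0]-.61)<.06)
print('cap',np.percentile(P[m],[1,50,99],axis=0).round(4).tolist())
if abs(x[1,0]-.5304)<.004 and P[m][:,2].min()>.2: print(manip.finish_job())
E
```

```text
front [[0.5233, -0.2175, 0.1494], [0.5305, -0.1227, 0.1539], [0.5379, 0.0033, 0.1564]]
cap [[0.5895, -0.0727, 0.2589], [0.5968, -0.0557, 0.2927], [0.6307, -0.0246, 0.3338]]
the job is handed in; nothing more can be done
None
```

The job is handed in at about 22 s: the tray is out at its stop, the white cap is still on, and the red cap is held with its underside about 9 cm above the module's top. The first direction I tried turned freely to about 100° and was the loosening one, so I never tried the other way.

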